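# Cure a stone on its dop stick: hold the lamp shutter open

### The arm

A 6-joint arm with a two-finger parallel gripper is mounted at the origin on the work surface. World frame = base frame: x ahead of the robot, y to its left, z up, the work surface at z = 0. Lengths are in m, angles in rad, forces in N, time in s.
With the tool pointing down it reaches from about 0.4 to 0.825 m from the base axis. Payload 7 kg.
Tool frame: the origin (TCP) lies at the very end of the fingers, on their centre line; the grasp point (between the pads) lies 19 mm behind it; z points along the fingers, y is the line along which they close (so a half turn about z gives the same grasp; the last joint's range is limited). The gripper opens to 88 mm and grips with 3 to 60 N. Pads are 19 mm wide; open, the fingers measure 130 mm over their backs; the gripper's body (78 mm by 193 mm) begins 47 mm behind the grasp point.
Start: joints at [1.448, 0.359, 0.012, 0, -1.224, -0.288], TCP at [0.27, 0.619, 0.227] pointing down, gripper open.
Joint ranges: [-3.07, 3.07], [-1.43, 2.12], [-1.02, 1.25], [-3.03, 1.67], [-3.05, -0], [-3.03, 3.03]. Speed limits (rad/s): [2.39, 2.39, 3.01, 3.14, 3.14, 3.14].

### API

Orientations are given as [roll, pitch, yaw] about the fixed x, y, z axes, in that order (R = Rz(yaw) Ry(pitch) Rx(roll)).
In Python, from station import arm gives the robot as it stands. The module is installed in compiled form; this text tells all that it offers.
- The arm moves only by the shell command python3 -m crank 'ROWS' [FORCE]. ROWS is JSON, a list of rows, each an object of numbers: "dx", "dy", "dz": the shift along the world's x, y, z in m; "twist": the turn about the world's z in degrees; "grip": the opening, from -1 (shut) to 1 (fully open). A call has exactly 5 rows; each row is the pose to reach, as a shift and turn from the pose commanded when the call began; what a row does not reach only later rows make up. A row lasts 1/12 s, in which the tool goes at most 41.7 mm and 7.16 degrees, less where a joint would pass 70% of its speed; a pose out of reach is approached as far as the arm can. A call with a gripper value outside its range is refused whole. The fingers move at their own pace and stop on an object; FORCE is the grip in N (left out, the last holds). Time passes only in rows, so rows that repeat a pose let the fingers close, or fill a call up. It gives the time, the measured TCP pose, the force, the opening and the grip force at its end, in the units of the state.
- arm.get_state(): the state, without advancing time (a new reading comes with each control period).
- arm.grab_frame(name): name is "side" or "top" or "wrist"; returns the picture (480x640x3 uint8, red, green, blue); there is no depth.
- arm.get_calibration(name): a dict with "fx", "fy", "cx", "cy" (pixels), "cam_to_world" (4x4, takes a point from camera to world coordinates); the wrist camera has in their place "tool_from_camera" (4x4, takes a point from camera to tool coordinates, whose origin is the TCP and whose axes are the flange's). Camera axes: x right, y down, z forward; pixel columns grow to the right and rows downward; lengths in m; the calibration is good to about 2 mm. A picture is of the moment at which its call begins: read the wrist's pose just before it. get_calibration takes no time and is no camera call.
- arm.job_done(): hands the job in; it is judged then, once.
The state is a dict: "t": time; "q": joint angles; "qd": joint speeds; "joint_efforts": joint torques, N m; "eef_pos": TCP position; "ee_rot": TCP orientation; "force": force on the tool from outside, world axes, zero at the start; "moment": the same for the moment, N m; "width": finger opening in m; "gripper_force": force on a finger pad.
Only numpy, scipy, OpenCV 4.12 (cv2) and the standard library are available. Lean on these libraries where they do the work, as an engineer would, in place of code of your own. Each camera call takes 0.05 s, during which the arm holds its last target. There are 200 camera calls.

### The job

Take the dop stick with the blue stone out of the wooden rack, push it foot first all the way down into the narrow glass tube of the curing station and let go of it. Then take the black tab of the spring-return lamp shutter, pull it out until the white line on the tab is level with the red mark on the rail, and keep it there: finish while still holding it, since the shutter springs shut when released. Leave the other two sticks in the rack and everything else on the bench where it is.

Things in the scene. Friction and masses are not known exactly. Their poses are not given: they have to be found in the camera images.
- station: Curing station, fixed: plate 250 x 210 x 10 mm; white lamp box along its far (+x) edge, 85 mm high (lamp barrel on it to 121 mm, behind the tube), front face at x +30 mm. Origin: centre of its underside. x points from the tube and tab to the lamp box, y left, z up. The glass tube stands at x -60, y +70 mm; the shutter rail (66 mm wide, top 40 mm above the bench) runs along x at y -50 mm
- tube_mouth (a point): centre of the mouth of the upright glass tube, 58 mm above the bench; the lip flares to 20 mm inside over its top 8 mm, below that the bore is 11.6 mm wide
- tube_floor (a point): centre of the tube's inner floor, 14 mm above the bench, 44 mm below the mouth; a fully seated stick has its foot here and shows 64 mm above the mouth
- dop_blue: dop stick with a BLUE stone, to be moved: straight, 108 mm long; brass rod 8 mm in diameter over the lowest 65 mm, then a dark wooden grip 16 mm in diameter from 65 to 99 mm above the foot, then the domed stone 15 mm wide and 9 mm high. Origin: centre of the foot. z runs up along the stick. About 40 g
- dop_amber: like stick with an amber stone, stays in the rack. Origin: foot
- dop_green: like stick with a green stone, stays in the rack. Origin: foot
- rack: wooden rack fixed to the bench, 60 x 190 x 45 mm high, with three 10 mm holes in a row along its y axis at y -60, 0 and +60 mm, 35 mm deep; the sticks stand upright in them in any order, foot 10 mm above the bench. Origin: centre of the underside
- shutter_tab (a point): centre of the top of the black shutter tab, 101 mm above the bench, on its white line; axes as the station's. The tab is an upright plate 12 mm thick along the slide, 36 mm wide across it, 60 mm tall above the rail; a 22 mm wide bar, up to 13 mm over the rail, runs from it to the lamp box. Shut, the tab centre is at x -40, y -50 mm in the station's frame, 70 mm in front of the lamp box
- shutter (a joint): how far the shutter is pulled out, m: 0 shut, grows as the tab is pulled along the station's -x axis (away from the lamp box), stop at 0.075. A spring pulls it shut with 3.3 N at 0, rising by 1.1 N per 10 mm
- mark: red mark: a 4 mm wide stripe across the rail's top, on both sides of the slide bar, 40 mm above the bench. Origin: its centre; axes as the station's. It lies 35 to 60 mm in front of (-x of) the shut tab's centre, differing from time to time; the shutter is at the mark when the tab centre has the same station x
- ring_mandrel: steel ring mandrel standing upright, 38 mm wide foot, 130 mm high, leave alone. Origin: centre of the foot
- hammer: small hammer lying on the bench, 220 mm long, leave alone
- pliers: red-handled pliers lying on the bench, about 135 mm long, leave alone
- loupe: folding loupe lying on the bench, about 65 mm long, leave alone
- graver: graver with a handle lying on the bench, 150 mm long, leave alone
Not all that is in view belongs to the job. Leave any turquoise or yellow look-alike of the rack alone.

How it is judged:
By the outcome, as a careful person would: the job done as asked, in the order asked, and still so for the second after the job is handed in, while the arm keeps its last pose, push and grip.
It also fails if it takes over 64 s, if anything falls off the work surface, if the arm or the gripper's body presses on something with over 40 N, if the wrist force passes 120 N, or if a joint passes its speed limit or range.

## Working session

There is one attempt and no reset: what is moved stays moved. The work goes in short steps, Python scripts to look and compute and a shell command to move; the robot and the scene stay as the last step left them, time stands still between calls to the robot, and variables do not carry over. Pictures are saved under pics/ and viewed, at most 10 in all, crops included, and the job is handed in when it is done.

```bash
mkdir -p pics; python3 - <<'E'
from station import arm
import cv2, numpy as np
s=arm.get_state(); print({k:np.round(v,4).tolist() for k,v in s.items()})
for n in ("top","side"):
    c=arm.get_calibration(n); print(n,c['fx'],c['fy'],c['cx'],c['cy'],np.round(c['cam_to_world'],4).tolist())
    cv2.imwrite(f'pics/{n}0.png',arm.grab_frame(n)[:,:,::-1])
print(arm.get_calibration('wrist'))
E
```

```text
{'t': 0.0, 'q': [1.4481, 0.3594, 0.0111, -0.0003, -1.224, -0.2881], 'qd': [0.0003, -0.0003, 0.0009, -0.0024, 0.0003, 0.0003], 'joint_efforts': [0.0006, -58.2716, 29.3058, 6.997, 0.0072, -0.0001], 'eef_pos': [0.2694, 0.6184, 0.2256], 'ee_rot': [3.14, -0.0001, -0.4109], 'force': [-0.2268, 0.4385, -0.0106], 'moment': [-0.0636, 0.021, -0.0099], 'gripper_force': 0.0, 'width': 0.0877}
top 609.8906150894047 609.8906150894047 319.4827050506284 249.96362914856667 [[0.0145, -0.9832, 0.182, 0.2029], [-0.9997, -0.0181, -0.018, 0.0371], [0.021, -0.1817, -0.9831, 1.8754], [0.0, 0.0, 0.0, 1.0]]
side 539.3361609811559 539.3361609811559 313.64401755073425 230.12798790403556 [[-0.8708, 0.2946, -0.3936, 1.1644], [0.4912, 0.5528, -0.6731, 1.0869], [0.0193, -0.7795, -0.6261, 1.1071], [0.0, 0.0, 0.0, 1.0]]
{'fx': 335.0113211391458, 'fy': 335.0113211391458, 'cx': 320.9548538585412, 'cy': 240.79255137008894, 'tool_from_camera': array([[-3.98385911e-05, -9.59043816e-01, -2.83257757e-01,
         7.54302291e-02],
       [ 9.99999865e-01, -1.85153714e-04,  4.86242426e-04,
         3.51724719e-04],
       [-5.18774018e-04, -2.83257699e-01,  9.59043694e-01,
        -1.58206502e-01],
       [ 0.00000000e+00,  0.00000000e+00,  0.00000000e+00,
         1.00000000e+00]])}
```

View pics/top0.png

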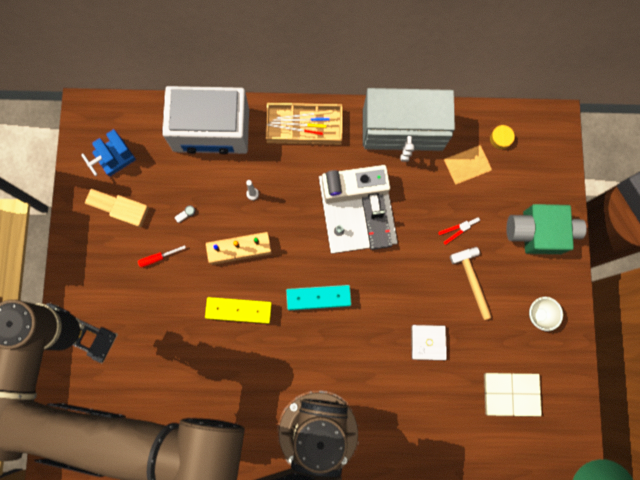

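View pics/side0.png

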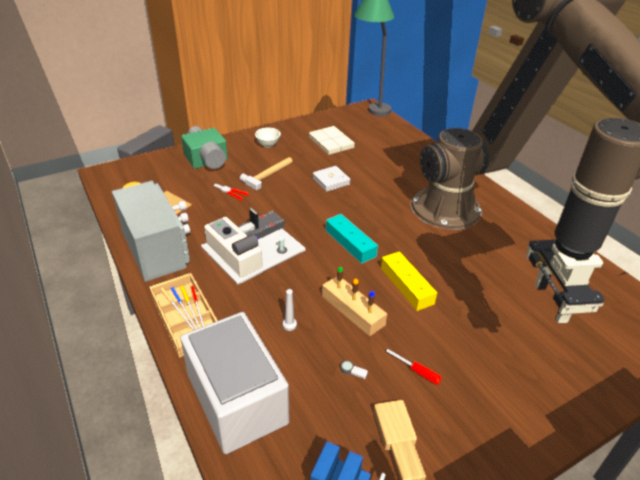

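The top view shows the rack at (239,248) with the blue stone at (216,248), the station at (360,208), the tube at (339,230), the tab at (376,205) and red marks at about (372,232) and (388,232). In the side view the blue stone is at (371,295) and the tube at (281,245). Next I'll zoom in on both for accurate pixels.

```bash
cat > h.py <<'E'
import numpy as np, cv2
from station import arm
def ray(n,px,T=None):
    c=arm.get_calibration(n); M=c['cam_to_world'] if T is None else T
    d=M[:3,:3]@np.array([(px[0]-c['cx'])/c['fx'],(px[1]-c['cy'])/c['fy'],1]); return M[:3,3],d
def onz(n,px,z,T=None):
    o,d=ray(n,px,T); return o+d*(z-o[2])/d[2]
def proj(n,P,T=None):
    c=arm.get_calibration(n); M=c['cam_to_world'] if T is None else T
    p=np.linalg.inv(M)@np.append(P,1); return np.array([c['fx']*p[0]/p[2]+c['cx'],c['fy']*p[1]/p[2]+c['cy']])
def wristT():
    from scipy.spatial.transform import Rotation as R
    s=arm.get_state(); T=np.eye(4); T[:3,:3]=R.from_euler('xyz',s['ee_rot']).as_matrix(); T[:3,3]=s['eef_pos']
    return T@arm.get_calibration('wrist')['tool_from_camera']
E
python3 - <<'E'
from h import *
a=cv2.imread('pics/top0.png'); b=cv2.imread('pics/side0.png')
A=cv2.resize(a[160:270,195:405],(800,419),interpolation=2)
cv2.imwrite('pics/z1.png',A)
for n,px,z in [('top',(216,248),.118),('side',(371,295),.118),('top',(236,244),.118),('top',(257,240),.118),('top',(339,230),.058),('side',(281,241),.058),('top',(376,205),.101),('top',(372,232),.04),('top',(388,232),.04),('top',(330,251),.01),('top',(396,245),.01),('top',(252,197),0)]:
    print(n,px,onz(n,px,z).round(4))
E
```

```text
top (216, 248) [0.5286 0.3075 0.118 ]
side (371, 295) [0.5433 0.323  0.118 ]
top (236, 244) [0.5415 0.2497 0.118 ]
top (257, 240) [0.5546 0.1887 0.118 ]
top (339, 230) [ 0.6024 -0.0548  0.058 ]
side (281, 241) [ 0.618  -0.0417  0.058 ]
top (376, 205) [ 0.672  -0.1632  0.101 ]
top (372, 232) [ 0.602  -0.1576  0.04  ]
top (388, 232) [ 0.603 -0.207  0.04 ]
top (330, 251) [ 0.5456 -0.0298  0.01  ]
top (396, 245) [ 0.5684 -0.2358  0.01  ]
top (252, 197) [0.717  0.2193 0.    ]
```

View pics/z1.png

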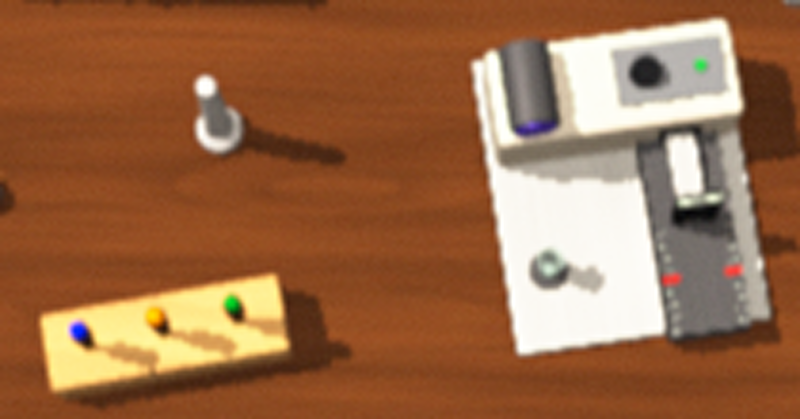

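The crop shows blue as the leftmost stone, the tube at zoomed (548,267), and the red marks at (672,280) and (733,270). The rack yaw is about 12° and the station yaw about 6°. I'll move above the blue stick, with the fingers closing across the row.

```bash
python3 -m crank '[{"dx":0.026,"dy":-0.03,"twist":-6},{"dx":0.052,"dy":-0.06,"twist":-12},{"dx":0.078,"dy":-0.09,"twist":-18},{"dx":0.104,"dy":-0.12,"twist":-24},{"dx":0.13,"dy":-0.15,"twist":-30}]' && python3 -m crank '[{"dx":0.026,"dy":-0.03,"twist":-6},{"dx":0.052,"dy":-0.06,"twist":-12},{"dx":0.078,"dy":-0.09,"twist":-18},{"dx":0.104,"dy":-0.12,"twist":-24},{"dx":0.13,"dy":-0.15,"twist":-24}]' && python3 -m crank '[{"dy":-0.01,"grip":0.3},{"dy":-0.01,"grip":0.3},{"dy":-0.01,"grip":0.3},{"dy":-0.01,"grip":0.3},{"dy":-0.01,"grip":0.3}]'
python3 - <<'E'
from h import *
T=wristT(); im=arm.grab_frame('wrist'); cv2.imwrite('pics/w1.png',im[:,:,::-1]); np.save('T1.npy',T)
for z,P in [(.118,(.53,.31,.118)),(.118,(.543,.32,.118))]: print(proj('wrist',P,T))
E
```

```text
[ 663.16330182 -432.84344326]
[ 639.7054727  -456.52624147]invalid input at $[0]: expected keys dx, dy, dz, twist, grip
```

View pics/w1.png

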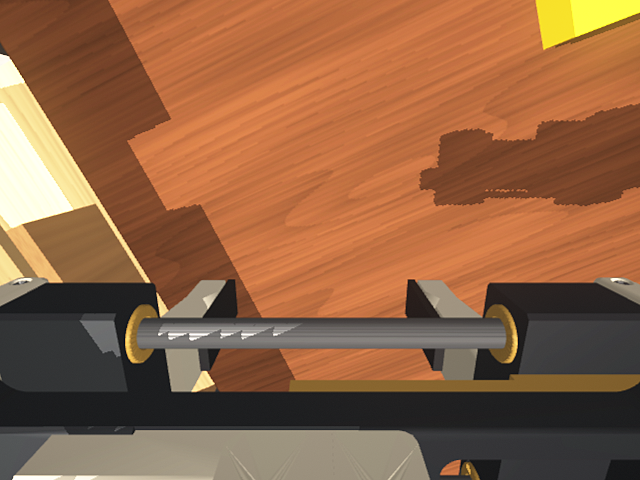

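The call was refused because every row needs all five keys, so the arm hasn't moved. The picture only shows bench, with the fingertips near rows 280-380. I'll resend with full rows.

```bash
python3 -m crank '[{"dx":0.026,"dy":-0.03,"dz":0,"twist":-6,"grip":1},{"dx":0.052,"dy":-0.06,"dz":0,"twist":-12,"grip":1},{"dx":0.078,"dy":-0.09,"dz":0,"twist":-18,"grip":1},{"dx":0.104,"dy":-0.12,"dz":0,"twist":-24,"grip":1},{"dx":0.13,"dy":-0.15,"dz":0,"twist":-30,"grip":1}]' && python3 -m crank '[{"dx":0.026,"dy":-0.03,"dz":0,"twist":-6,"grip":1},{"dx":0.052,"dy":-0.06,"dz":0,"twist":-12,"grip":1},{"dx":0.078,"dy":-0.09,"dz":0,"twist":-18,"grip":1},{"dx":0.104,"dy":-0.12,"dz":0,"twist":-24,"grip":1},{"dx":0.13,"dy":-0.13,"dz":0,"twist":-24,"grip":0.3}]' && python3 -m crank '[{"dx":0,"dy":0,"dz":0,"twist":0,"grip":0.3},{"dx":0,"dy":0,"dz":0,"twist":0,"grip":0.3},{"dx":0,"dy":0,"dz":0,"twist":0,"grip":0.3},{"dx":0,"dy":0,"dz":0,"twist":0,"grip":0.3},{"dx":0,"dy":0,"dz":0,"twist":0,"grip":0.3}]'
python3 - <<'E'
from h import *
T=wristT(); im=arm.grab_frame('wrist'); cv2.imwrite('pics/w2.png',im[:,:,::-1]); np.save('T2.npy',T)
for P in [(.53,.31,.118),(.543,.25,.118),(.555,.19,.118)]: print(proj('wrist',P,T))
E
```

```text
t: 0.57
eef_pos: [0.4003, 0.4672, 0.2264]
ee_rot: [3.141, -0.0, -0.939]
force: [0.6, 0.4, -0.1]
width: 0.0877
gripper_force: 0.0
t: 0.98
eef_pos: [0.5302, 0.3351, 0.227]
ee_rot: [3.141, -0.0, -1.361]
force: [-0.6, 1.2, -0.2]
width: 0.0848
gripper_force: 0.0
t: 1.4
eef_pos: [0.5288, 0.3395, 0.2266]
ee_rot: [3.141, 0.0, -1.352]
force: [0.0, -0.7, 0.1]
width: 0.0577
gripper_force: 0.0
[325.89327227 203.1235166 ]
[326.69112597 122.20630001]
[328.99964989  29.65112132]
```

View pics/w2.png

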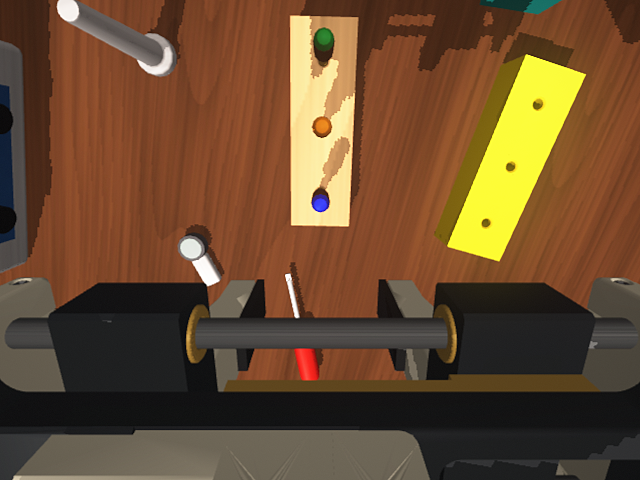

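Blue stone at (321,202), amber (322,126), green (323,43), and the rack is aligned with the tool. I'll locate the blue stone by colour.

```bash
python3 - <<'E'
from h import *
T=np.load('T2.npy'); im=cv2.imread('pics/w2.png').astype(int)
b,g,r=im[...,0],im[...,1],im[...,2]
for nm,m,box in [('blue',(b>r+60)&(b>g+60),(170,230)),('amber',(r-b>110)&(g>70)&(g<190),(112,140)),('green',(g>r+40)&(g>b+40),(20,70))]:
    m=m.copy(); m[:box[0]]=0; m[box[1]:]=0; m[:,:300]=0; m[:,345:]=0
    ys,xs=np.nonzero(m); p=(xs.mean(),ys.mean()); print(nm,len(xs),p,xs.min(),xs.max(),ys.min(),ys.max(),onz('wrist',p,.113,T).round(4))
for p in [(357,17),(350,226),(290,225),(290,16)]: print(p,onz('wrist',p,.045,T).round(4))
E
```

```text
blue 231 (np.float64(320.06060606060606), np.float64(202.76190476190476)) 312 328 194 211 [0.5345 0.3116 0.113 ]
amber 325 (np.float64(323.68), np.float64(123.65230769230769)) 312 344 112 139 [0.545  0.2512 0.113 ]
green 218 (np.float64(324.3807339449541), np.float64(36.19724770642202)) 317 333 28 44 [0.5575 0.1933 0.113 ]
(357, 17) [0.536  0.1546 0.045 ]
(350, 226) [0.4962 0.3404 0.045 ]
(290, 225) [0.5576 0.3529 0.045 ]
(290, 16) [0.5939 0.1667 0.045 ]
```

```bash
python3 -m crank '[{"dx":0.004,"dy":-0.027,"dz":0,"twist":0,"grip":0.2},{"dx":0.004,"dy":-0.027,"dz":-0.03,"twist":0,"grip":0.2},{"dx":0.004,"dy":-0.027,"dz":-0.06,"twist":0,"grip":0.2},{"dx":0.004,"dy":-0.027,"dz":-0.09,"twist":0,"grip":0.2},{"dx":0.004,"dy":-0.027,"dz":-0.11,"twist":0,"grip":0.2}]' && python3 -m crank '[{"dx":0,"dy":0,"dz":-0.02,"twist":0,"grip":0.2},{"dx":0,"dy":0,"dz":-0.044,"twist":0,"grip":0.2},{"dx":0,"dy":0,"dz":-0.044,"twist":0,"grip":0.2},{"dx":0,"dy":0,"dz":-0.044,"twist":0,"grip":0.2},{"dx":0,"dy":0,"dz":-0.044,"twist":0,"grip":0.2}]' && python3 -m crank '[{"dx":0,"dy":0,"dz":0,"twist":0,"grip":-0.4},{"dx":0,"dy":0,"dz":0,"twist":0,"grip":-0.6},{"dx":0,"dy":0,"dz":0,"twist":0,"grip":-0.7},{"dx":0,"dy":0,"dz":0,"twist":0,"grip":-0.8},{"dx":0,"dy":0,"dz":0,"twist":0,"grip":-1}]' 25 && python3 -m crank '[{"dx":0,"dy":0,"dz":0,"twist":0,"grip":-1},{"dx":0,"dy":0,"dz":0,"twist":0,"grip":-1},{"dx":0,"dy":0,"dz":0,"twist":0,"grip":-1},{"dx":0,"dy":0,"dz":0,"twist":0,"grip":-1},{"dx":0,"dy":0,"dz":0,"twist":0,"grip":-1}]'
```

```text
t: 1.87
eef_pos: [0.5321, 0.3116, 0.1142]
ee_rot: [3.14, -0.001, -1.353]
force: [-0.1, 0.7, 0.1]
width: 0.0529
gripper_force: 0.0
t: 2.28
eef_pos: [0.534, 0.3127, 0.0739]
ee_rot: [-3.14, 0.0, -1.352]
force: [-0.2, 1.1, 0.3]
width: 0.0524
gripper_force: 0.0
t: 2.7
eef_pos: [0.5337, 0.3119, 0.0731]
ee_rot: [-3.141, 0.0, -1.353]
force: [0.7, -0.3, -0.6]
width: 0.0246
gripper_force: 0.0
t: 3.12
eef_pos: [0.534, 0.312, 0.0728]
ee_rot: [-3.141, 0.0, -1.353]
force: [2.1, -0.3, 0.3]
width: 0.0155
gripper_force: 25.0
```

```bash
python3 -m crank '[{"dx":0,"dy":0,"dz":0.02,"twist":0,"grip":-1},{"dx":0,"dy":0,"dz":0.05,"twist":0,"grip":-1},{"dx":0,"dy":0,"dz":0.08,"twist":0,"grip":-1},{"dx":0,"dy":0,"dz":0.11,"twist":0,"grip":-1},{"dx":0,"dy":0,"dz":0.14,"twist":0,"grip":-1}]' && python3 -m crank '[{"dx":0.005,"dy":-0.02,"dz":0.003,"twist":-1,"grip":-1},{"dx":0.012,"dy":-0.05,"dz":0.003,"twist":-2,"grip":-1},{"dx":0.02,"dy":-0.08,"dz":0.003,"twist":-3,"grip":-1},{"dx":0.028,"dy":-0.11,"dz":0.003,"twist":-4,"grip":-1},{"dx":0.036,"dy":-0.14,"dz":0.003,"twist":-6,"grip":-1}]' && python3 -m crank '[{"dx":0.008,"dy":-0.03,"dz":0,"twist":0,"grip":-1},{"dx":0.016,"dy":-0.06,"dz":0,"twist":0,"grip":-1},{"dx":0.024,"dy":-0.09,"dz":0,"twist":0,"grip":-1},{"dx":0.03,"dy":-0.12,"dz":0,"twist":0,"grip":-1},{"dx":0.035,"dy":-0.14,"dz":0,"twist":0,"grip":-1}]' && python3 -m crank '[{"dx":0,"dy":0,"dz":0,"twist":0,"grip":-1},{"dx":0,"dy":0,"dz":0,"twist":0,"grip":-1},{"dx":0,"dy":0,"dz":0,"twist":0,"grip":-1},{"dx":0,"dy":0,"dz":0,"twist":0,"grip":-1},{"dx":0,"dy":0,"dz":0,"twist":0,"grip":-1}]'
python3 - <<'E'
from h import *
T=wristT(); im=arm.grab_frame('wrist'); cv2.imwrite('pics/w3.png',im[:,:,::-1]); np.save('T3.npy',T)
for P in [(.603,-.055,.058),(.605,.032,.15)]: print(proj('wrist',P,T))
E
```

```text
t: 3.53
eef_pos: [0.5328, 0.3114, 0.2135]
ee_rot: [3.14, -0.0, -1.353]
force: [0.9, 0.4, -1.1]
width: 0.0155
gripper_force: 25.0
t: 3.95
eef_pos: [0.569, 0.1705, 0.2153]
ee_rot: [3.14, 0.0, -1.458]
force: [0.9, -0.1, -1.2]
width: 0.0153
gripper_force: 25.0
t: 4.37
eef_pos: [0.604, 0.0295, 0.2151]
ee_rot: [3.14, -0.0, -1.459]
force: [0.3, 0.1, -1.2]
width: 0.0154
gripper_force: 25.0
t: 4.78
eef_pos: [0.6043, 0.0327, 0.2155]
ee_rot: [3.141, 0.0, -1.457]
force: [-0.2, -0.2, -0.1]
width: 0.0154
gripper_force: 25.0
[332.10246681 129.55486029]
[318.28975831 253.84014574]
```

View pics/w3.png

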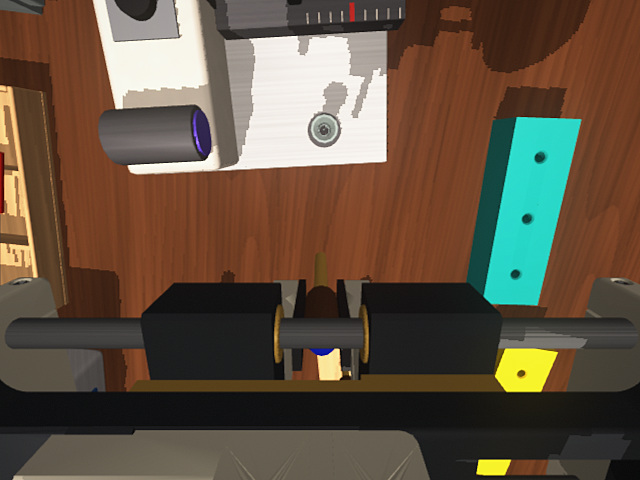

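The stick is held with its foot at (320,252), close to the predicted (318,254). The tube mouth is near (324,129), the plate corner at (387,162), and the red mark's near part at (352,10). I'll refine these numerically.

```bash
python3 - <<'E'
from h import *
T=np.load('T3.npy'); im=cv2.imread('pics/w3.png'); g=cv2.cvtColor(im,6)
c=cv2.resize(g[95:165,285:365],None,fx=4,fy=4,interpolation=2)
for p2 in (40,60): 
    h=cv2.HoughCircles(c,cv2.HOUGH_GRADIENT,1,4,param1=100,param2=p2,minRadius=15,maxRadius=90)
    if h is not None: print([((x/4+285).round(2),(y/4+95).round(2),(r/4).round(1)) for x,y,r in h[0][:6]])
for p in [(324,129),(324.5,129.5)]: print('mouth',onz('wrist',p,.058,T).round(4))
e=[onz('wrist',p,.01,T) for p in [(387,162),(387,40)]]; d=e[1]-e[0]; print('front edge',e[0].round(4),np.degrees(np.arctan2(d[0],-d[1])))
print('mark part',onz('wrist',(352,11),.04,T).round(4))
cr=np.hstack([cv2.resize(im[95:165,285:365],(400,350),interpolation=2),cv2.resize(im[235:305,285:365],(400,350),interpolation=2)])
cv2.imwrite('pics/z3.png',cr)
E
```

```text
[(np.float32(324.38), np.float32(128.38), np.float32(13.8)), (np.float32(325.38), np.float32(130.12), np.float32(17.6)), (np.float32(324.12), np.float32(131.88), np.float32(15.5)), (np.float32(325.62), np.float32(126.88), np.float32(13.6)), (np.float32(324.38), np.float32(129.38), np.float32(11.1)), (np.float32(325.88), np.float32(128.38), np.float32(12.7))]
[(np.float32(324.38), np.float32(128.38), np.float32(13.8)), (np.float32(325.38), np.float32(130.12), np.float32(17.6)), (np.float32(324.12), np.float32(131.88), np.float32(15.5)), (np.float32(324.38), np.float32(129.38), np.float32(11.1)), (np.float32(325.88), np.float32(128.38), np.float32(12.7)), (np.float32(323.12), np.float32(129.12), np.float32(12.5))]
mouth [ 0.6103 -0.0546  0.058 ]
mouth [ 0.6098 -0.0543  0.058 ]
front edge [ 0.5399 -0.031   0.01  ] 9.721934769691726
mark part [ 0.5974 -0.1541  0.04  ]
```

View pics/z3.png

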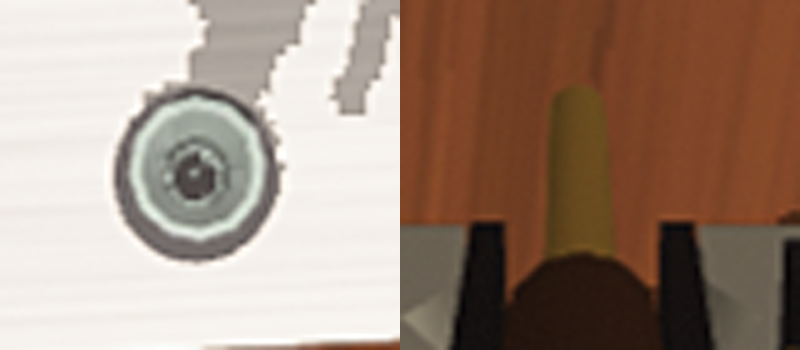

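The lip ring is centred at zoomed (198,167), i.e. (324.5,128.4). The foot tip is at zoomed (579,88), i.e. (320.8,252.6), with its far rim showing, so I'll work out the shift relative to the foot in this same view.

```bash
python3 - <<'E'
from h import *
T=np.load('T3.npy')
print('eef-based T cam', T[:3,3].round(4))
m=onz('wrist',(324.4,128.4),.058,T); print('mouth',m.round(4))
# foot disc: rim far point projection fit
th=np.linspace(0,2*np.pi,60)
from scipy.optimize import least_squares
def f(v):
    q=np.array([proj('wrist',(v[0]+.004*np.cos(t),v[1]+.004*np.sin(t),.1525),T) for t in th])
    return [q[:,0].mean()-320.8, q[:,1].min()-252.3]
s=least_squares(f,[.605,.032]); print('foot',s.x.round(4)); print('shift',(m[:2]-s.x).round(4))
# foot vs grip axis: axis at z= .15+.065 
print('grip bottom centre px if upright', proj('wrist',(s.x[0],s.x[1],.1525+.065),T))
E
```

```text
eef-based T cam [ 0.6118 -0.0433  0.3737]
mouth [ 0.61   -0.0552  0.058 ]
foot [0.6029 0.0338]
shift [ 0.007 -0.089]
grip bottom centre px if upright [320.90765969 299.76486182]
```

```bash
python3 -m crank '[{"dx":0.002,"dy":-0.03,"dz":0,"twist":0,"grip":-1},{"dx":0.004,"dy":-0.06,"dz":0,"twist":0,"grip":-1},{"dx":0.006,"dy":-0.088,"dz":0,"twist":0,"grip":-1},{"dx":0.006,"dy":-0.088,"dz":-0.02,"twist":0,"grip":-1},{"dx":0.006,"dy":-0.088,"dz":-0.04,"twist":0,"grip":-1}]' && python3 -m crank '[{"dx":0,"dy":0,"dz":-0.02,"twist":0,"grip":-1},{"dx":0,"dy":0,"dz":-0.04,"twist":0,"grip":-1},{"dx":0,"dy":0,"dz":-0.046,"twist":0,"grip":-1},{"dx":0,"dy":0,"dz":-0.046,"twist":0,"grip":-1},{"dx":0,"dy":0,"dz":-0.046,"twist":0,"grip":-1}]'
python3 - <<'E'
from h import *
T=wristT(); im=arm.grab_frame('wrist'); np.save('T4.npy',T); cv2.imwrite('pics/w4.png',im[:,:,::-1])
a=im[:,:,::-1]
b=arm.grab_frame('side')[:,:,::-1]; cv2.imwrite('pics/side4.png',b)
print(proj('wrist',(.611,-.056,.058),T),proj('side',(.611,-.056,.058)))
cv2.imwrite('pics/z4.png',np.hstack([cv2.resize(a[170:270,270:370],(400,400),interpolation=2),cv2.resize(b[200:280,240:320],(400,400),interpolation=2)]))
E
```

```text
t: 5.25
eef_pos: [0.6114, -0.0569, 0.1763]
ee_rot: [-3.138, 0.0, -1.459]
force: [-0.4, -0.4, -1.3]
width: 0.0152
gripper_force: 25.0
t: 5.67
eef_pos: [0.611, -0.0558, 0.1301]
ee_rot: [-3.141, -0.0, -1.457]
force: [0.7, 0.2, 0.8]
width: 0.0154
gripper_force: 25.0
[319.19226055 251.70843885] [280.94122169 237.65296806]
```

View pics/z4.png

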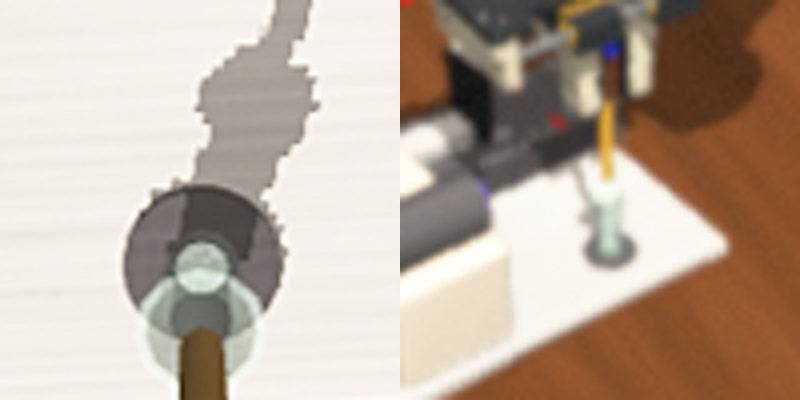

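Left: the rod centre (x≈202) matches the lip ring centre (x≈201), with the foot's far rim at row 330 and the ring's near rim at about row 383. Right: the side view shows the rod directly over the tube. I'll check the in/out offset numerically.

```bash
python3 - <<'E'
from h import *
T=np.load('T4.npy')
from scipy.optimize import least_squares
th=np.linspace(0,2*np.pi,60)
def circ(v,r,z): return np.array([proj('wrist',(v[0]+r*np.cos(t),v[1]+r*np.sin(t),z),T) for t in th])
f=least_squares(lambda v:[circ(v,.004,.067)[:,0].mean()-(270+202/4),circ(v,.004,.067)[:,1].min()-(170+328/4)],[.611,-.056]).x
# lip outer radius r free: use x extent 137..265, bottom 383
g=least_squares(lambda v:[circ(v[:2],v[2],.058)[:,0].min()-(270+137/4),circ(v[:2],v[2],.058)[:,0].max()-(270+265/4),circ(v[:2],v[2],.058)[:,1].max()-(170+383/4)],[.611,-.056,.011],x_scale=[.01,.01,.001]).x
print('foot',f.round(4),'lip',g.round(4),'diff',(g[:2]-f).round(4))
E
```

```text
Traceback (most recent call last):
  File "h.py", line 9, in proj
    c=arm.get_calibration(n); M=c['cam_to_world'] if T is None else T
ValueError: time passes only in moves, steps and waits
```

```bash
sed -i 's/arm.get_calibration(n)/cal(n)/; 1a from functools import lru_cache' h.py; cat >> h.py <<'E'
@lru_cache
def cal(n): return arm.get_calibration(n)
E
python3 - <<'E'
from h import *
T=np.load('T4.npy')
P=lambda x,y,z:proj('wrist',(x,y,z),T)
from scipy.optimize import least_squares
th=np.linspace(0,2*np.pi,60)
def circ(v,r,z): return np.array([P(v[0]+r*np.cos(t),v[1]+r*np.sin(t),z) for t in th])
kw=dict(diff_step=1e-4,max_nfev=30)
f=least_squares(lambda v:[circ(v,.004,.067)[:,0].mean()-320.5,circ(v,.004,.067)[:,1].min()-252],[.611,-.056],**kw).x
def lip(v):
    q=circ(v[:2],v[2],.058); return [q[:,0].min()-304.25,q[:,0].max()-336.25,q[:,1].max()-265.75]
g=least_squares(lip,[.611,-.056,.011],x_scale=[.01,.01,.001],**kw).x
print('foot',f.round(4),'lip',g.round(4),'diff',(g[:2]-f).round(4))
E
```

```text
foot [ 0.6098 -0.0549] lip [ 0.6103 -0.0568  0.0116] diff [ 0.0005 -0.0019]
```

```bash
python3 -m crank '[{"dx":0.0005,"dy":-0.0015,"dz":-0.004,"twist":0,"grip":-1},{"dx":0.0005,"dy":-0.0015,"dz":-0.009,"twist":0,"grip":-1},{"dx":0.0005,"dy":-0.0015,"dz":-0.014,"twist":0,"grip":-1},{"dx":0.0005,"dy":-0.0015,"dz":-0.018,"twist":0,"grip":-1},{"dx":0.0005,"dy":-0.0015,"dz":-0.022,"twist":0,"grip":-1}]'; python3 -m crank '[{"dx":0,"dy":0,"dz":-0.002,"twist":0,"grip":-1},{"dx":0,"dy":0,"dz":-0.004,"twist":0,"grip":-1},{"dx":0,"dy":0,"dz":-0.006,"twist":0,"grip":-1},{"dx":0,"dy":0,"dz":-0.008,"twist":0,"grip":-1},{"dx":0,"dy":0,"dz":-0.01,"twist":0,"grip":-1}]'
```

```text
t: 6.18
eef_pos: [0.6111, -0.0575, 0.1072]
ee_rot: [-3.141, 0.0, -1.458]
force: [-0.4, 1.8, 0.1]
width: 0.0158
gripper_force: 25.0
t: 6.6
eef_pos: [0.6112, -0.0575, 0.0975]
ee_rot: [-3.141, 0.0, -1.458]
force: [-1.4, 2.6, 0.8]
width: 0.0156
gripper_force: 25.0
```

```bash
python3 -m crank '[{"dx":-0.0003,"dy":0.0008,"dz":-0.003,"twist":0,"grip":-1},{"dx":-0.0003,"dy":0.0008,"dz":-0.007,"twist":0,"grip":-1},{"dx":-0.0003,"dy":0.0008,"dz":-0.011,"twist":0,"grip":-1},{"dx":-0.0003,"dy":0.0008,"dz":-0.015,"twist":0,"grip":-1},{"dx":-0.0003,"dy":0.0008,"dz":-0.018,"twist":0,"grip":-1}]'; python3 -m crank '[{"dx":0,"dy":0,"dz":-0.001,"twist":0,"grip":-1},{"dx":0,"dy":0,"dz":-0.002,"twist":0,"grip":-1},{"dx":0,"dy":0,"dz":-0.003,"twist":0,"grip":-1},{"dx":0,"dy":0,"dz":-0.004,"twist":0,"grip":-1},{"dx":0,"dy":0,"dz":-0.004,"twist":0,"grip":-1}]'
```

```text
t: 7.02
eef_pos: [0.6108, -0.057, 0.079]
ee_rot: [3.141, -0.0, -1.458]
force: [0.4, 1.2, -0.2]
width: 0.0151
gripper_force: 25.0
t: 7.43
eef_pos: [0.6112, -0.057, 0.0766]
ee_rot: [-3.141, -0.0, -1.458]
force: [-1.2, 0.7, 5.8]
width: 0.0153
gripper_force: 25.0
```

The force rose to 5.8 N at a TCP height of 76.6 mm, so the foot is on the floor. Next: release, rise, and move towards the tab to look.

```bash
python3 -m crank '[{"dx":0,"dy":0,"dz":0,"twist":0,"grip":-0.5},{"dx":0,"dy":0,"dz":0,"twist":0,"grip":-0.3},{"dx":0,"dy":0,"dz":0,"twist":0,"grip":0},{"dx":0,"dy":0,"dz":0,"twist":0,"grip":0},{"dx":0,"dy":0,"dz":0,"twist":0,"grip":0}]'; python3 -m crank '[{"dx":0,"dy":0,"dz":0.01,"twist":0,"grip":0},{"dx":0,"dy":0,"dz":0.03,"twist":0,"grip":0},{"dx":0,"dy":0,"dz":0.06,"twist":0,"grip":0},{"dx":0,"dy":0,"dz":0.1,"twist":0,"grip":0},{"dx":0,"dy":0,"dz":0.13,"twist":0,"grip":0}]'; python3 -m crank '[{"dx":0.01,"dy":-0.02,"dz":0,"twist":0,"grip":0},{"dx":0.02,"dy":-0.03,"dz":0,"twist":0,"grip":0},{"dx":0.02,"dy":-0.03,"dz":0,"twist":0,"grip":0},{"dx":0.02,"dy":-0.03,"dz":0,"twist":0,"grip":0},{"dx":0.02,"dy":-0.03,"dz":0,"twist":0,"grip":0}]'
python3 - <<'E'
from h import *
T=wristT(); im=arm.grab_frame('wrist'); np.save('T5.npy',T); cv2.imwrite('pics/w5.png',im[:,:,::-1])
print(proj('wrist',(.6475,-.173,.101),T),proj('wrist',(.6,-.18,.04),T))
E
```

```text
t: 7.85
eef_pos: [0.6106, -0.057, 0.0754]
ee_rot: [3.141, -0.0, -1.458]
force: [-0.6, 1.0, -0.5]
width: 0.0419
gripper_force: 0.0
t: 8.27
eef_pos: [0.6111, -0.0571, 0.2091]
ee_rot: [-3.14, -0.001, -1.458]
force: [0.5, -0.1, 0.3]
width: 0.0438
gripper_force: 0.0
t: 8.68
eef_pos: [0.6303, -0.0868, 0.2055]
ee_rot: [3.141, 0.0, -1.458]
force: [-0.5, -0.2, -0.9]
width: 0.0438
gripper_force: 0.0
[309.18871143 126.15433471] [363.76017288 127.28744628]
```

View pics/w5.png

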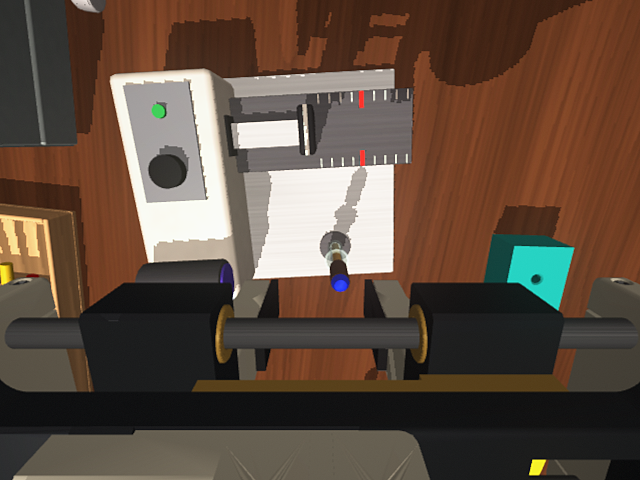

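The stick stands in the tube (stone at (341,283)). The tab top with its white line runs from about (304,105) to (307,153), and the red marks are at (361,100) and (362,158). I'll measure these.

```bash
python3 - <<'E'
from h import *
T=np.load('T5.npy'); im=cv2.imread('pics/w5.png').astype(int); b,g,r=im[...,0],im[...,1],im[...,2]
print('stone',onz('wrist',(341,283),.118,T).round(4))
m=(r>g+80)&(r>b+80); 
pts=[]
for y0,y1 in((85,110),(145,172)):
    ys,xs=np.nonzero(m[y0:y1,345:375]); p=(xs.mean()+345,ys.mean()+y0); pts.append(onz('wrist',p,.04,T)); print('mark',len(xs),p,xs.min()+345,xs.max()+345,pts[-1].round(4))
mk=sum(pts)/2
d=pts[1]-pts[0]; print('mark',mk.round(4),'yaw from mark',np.degrees(np.arctan2(-d[0],d[1])))
for y in range(100,160,6):
    print(y,[int(v) for v in im[y,294:322].sum(1)//3])
for a,c,z in [((394,150),(394,265),.01),((254,277),(390,270),.01)]:
    e=onz('wrist',c,z,T)-onz('wrist',a,z,T); print('edge',np.degrees(np.arctan2(-e[0],e[1])),np.degrees(np.arctan2(e[1],e[0])))
E
```

```text
stone [ 0.6097 -0.0578  0.118 ]
mark 87 (np.float64(361.01149425287355), np.float64(98.79310344827586)) 359 363 [ 0.606  -0.2037  0.04  ]
mark 80 (np.float64(362.0), np.float64(157.5)) 360 364 [ 0.5977 -0.1532  0.04  ]
mark [ 0.6018 -0.1784  0.04  ] yaw from mark 9.423031387761263
100 [104, 105, 106, 105, 106, 105, 105, 105, 105, 106, 109, 85, 60, 65, 65, 67, 67, 66, 68, 68, 67, 66, 57, 137, 153, 92, 61, 66]
106 [108, 110, 104, 67, 34, 31, 26, 12, 153, 200, 192, 200, 144, 39, 34, 39, 38, 31, 39, 62, 69, 65, 66, 65, 65, 66, 65, 66]
112 [66, 70, 55, 38, 40, 47, 47, 33, 132, 190, 193, 198, 157, 69, 32, 41, 43, 38, 29, 28, 56, 70, 68, 68, 67, 67, 66, 67]
118 [61, 60, 63, 45, 35, 47, 49, 47, 31, 152, 199, 190, 200, 137, 28, 41, 43, 40, 34, 28, 44, 66, 70, 69, 69, 68, 67, 69]
124 [240, 241, 251, 221, 86, 33, 47, 47, 32, 195, 221, 187, 196, 147, 51, 36, 44, 43, 37, 32, 37, 62, 71, 69, 68, 69, 70, 68]
130 [242, 243, 247, 241, 138, 21, 46, 51, 40, 85, 248, 241, 186, 178, 105, 32, 41, 43, 39, 34, 33, 58, 72, 69, 70, 69, 69, 65]
136 [242, 242, 244, 253, 209, 38, 41, 54, 50, 26, 245, 255, 254, 247, 127, 25, 39, 45, 44, 38, 30, 58, 74, 70, 69, 68, 65, 94]
142 [239, 239, 240, 246, 234, 124, 30, 52, 53, 40, 126, 252, 242, 189, 156, 71, 36, 45, 45, 40, 35, 40, 64, 70, 90, 104, 110, 113]
148 [106, 107, 108, 108, 112, 75, 38, 54, 57, 52, 83, 167, 195, 193, 176, 102, 32, 43, 46, 44, 39, 30, 50, 94, 110, 106, 106, 107]
154 [111, 110, 111, 111, 112, 116, 96, 60, 41, 33, 22, 185, 255, 250, 182, 143, 69, 55, 55, 83, 104, 110, 110, 108, 109, 108, 108, 107]
edge 9.97762494468673 99.97762494468674
edge 99.59293342943803 -170.407066570562
```

```bash
python3 - <<'E'
from h import *
T=np.load('T5.npy'); c=np.radians(9.7); X=np.array([np.cos(c),np.sin(c)]); Y=np.array([-X[1],X[0]])
o=np.array([.6108,-.057])-(-.06*X+.07*Y); print('station origin',o.round(4))
def st(px,z): p=onz('wrist',px,z,T)[:2]-o; return np.round([p@X*1e3,p@Y*1e3],1)
print('tab line',[st(p,.101) for p in [(304.2,109),(305.7,130),(307,151)]],'exp -40,-50', onz('wrist',(305.6,129.5),.101,T).round(4))
print('marks',st((361,98.8),.04),st((362,157.5),.04))
print('plate edge',[st((394,y),.01) for y in (80,170,260)],'exp -125')
print('rail end',st((412,120),.04))
print('tab world', (o-.04*X-.05*Y).round(4))
E
```

```text
station origin [ 0.6817 -0.1159]
tab line [array([-40.5, -62.6]), array([-40.6, -48. ]), array([-40.5, -32.8])] exp -40,-50 [ 0.6499 -0.1704  0.101 ]
marks [-89.4 -73.8] [-89.2 -22.6]
plate edge [array([-125.1,  -92. ]), array([-125.5,   -6.6]), array([-126. ,   92.5])] exp -125
rail end [-135.4  -53.2]
tab world [ 0.6507 -0.1719]
```

Everything is consistent: the plate edge reads -125.3, the tab -40.5 and the mark about -89.3 mm, so the pull is about 48.8 mm. Moving over the tab, descending and gripping.

```bash
python3 -m crank '[{"dx":0.008,"dy":-0.03,"dz":0,"twist":1,"grip":0},{"dx":0.016,"dy":-0.06,"dz":0,"twist":2,"grip":0},{"dx":0.0195,"dy":-0.085,"dz":0,"twist":3,"grip":0},{"dx":0.0195,"dy":-0.085,"dz":-0.02,"twist":3,"grip":0},{"dx":0.0195,"dy":-0.085,"dz":-0.05,"twist":3,"grip":0}]'; python3 -m crank '[{"dx":0,"dy":0,"dz":-0.025,"twist":0,"grip":0},{"dx":0,"dy":0,"dz":-0.05,"twist":0,"grip":0},{"dx":0,"dy":0,"dz":-0.075,"twist":0,"grip":0},{"dx":0,"dy":0,"dz":-0.088,"twist":0,"grip":0},{"dx":0,"dy":0,"dz":-0.088,"twist":0,"grip":0}]';python3 -m crank '[{"dx":0,"dy":0,"dz":0,"twist":0,"grip":-0.3},{"dx":0,"dy":0,"dz":0,"twist":0,"grip":-0.5},{"dx":0,"dy":0,"dz":0,"twist":0,"grip":-0.7},{"dx":0,"dy":0,"dz":0,"twist":0,"grip":-1},{"dx":0,"dy":0,"dz":0,"twist":0,"grip":-1}]' 40;  python3 -m crank '[{"dx":0,"dy":0,"dz":0,"twist":0,"grip":-1},{"dx":0,"dy":0,"dz":0,"twist":0,"grip":-1},{"dx":0,"dy":0,"dz":0,"twist":0,"grip":-1},{"dx":0,"dy":0,"dz":0,"twist":0,"grip":-1},{"dx":0,"dy":0,"dz":0,"twist":0,"grip":-1}]'
```

```text
t: 9.15
eef_pos: [0.6521, -0.1732, 0.158]
ee_rot: [-3.136, -0.002, -1.407]
force: [-0.2, 1.0, -0.3]
width: 0.0437
gripper_force: 0.0
t: 9.57
eef_pos: [0.6476, -0.1711, 0.0637]
ee_rot: [3.135, 0.002, -1.406]
force: [-0.4, 0.5, -0.2]
width: 0.0437
gripper_force: 0.0
t: 9.98
eef_pos: [0.6508, -0.1718, 0.0687]
ee_rot: [-3.14, -0.0, -1.406]
force: [0.8, -0.8, -0.4]
width: 0.0156
gripper_force: 0.0
t: 10.4
eef_pos: [0.6514, -0.1718, 0.0686]
ee_rot: [-3.139, -0.001, -1.405]
force: [2.6, 1.6, 6.6]
width: 0.0118
gripper_force: 40.0
```

```bash
python3 -m crank '[{"dx":-0.004,"dy":-0.0007,"dz":0,"twist":0,"grip":-1},{"dx":-0.01,"dy":-0.0017,"dz":0,"twist":0,"grip":-1},{"dx":-0.016,"dy":-0.0027,"dz":0,"twist":0,"grip":-1},{"dx":-0.022,"dy":-0.0037,"dz":0,"twist":0,"grip":-1},{"dx":-0.028,"dy":-0.0048,"dz":0,"twist":0,"grip":-1}]'; python3 -m crank '[{"dx":-0.006,"dy":-0.001,"dz":0,"twist":0,"grip":-1},{"dx":-0.012,"dy":-0.002,"dz":0,"twist":0,"grip":-1},{"dx":-0.0175,"dy":-0.003,"dz":0,"twist":0,"grip":-1},{"dx":-0.02,"dy":-0.0034,"dz":0,"twist":0,"grip":-1},{"dx":-0.02,"dy":-0.0034,"dz":0,"twist":0,"grip":-1}]';python3 -m crank '[{"dx":0,"dy":0,"dz":0,"twist":0,"grip":-1},{"dx":0,"dy":0,"dz":0,"twist":0,"grip":-1},{"dx":0,"dy":0,"dz":0,"twist":0,"grip":-1},{"dx":0,"dy":0,"dz":0,"twist":0,"grip":-1},{"dx":0,"dy":0,"dz":0,"twist":0,"grip":-1}]'
python3 - <<'E'
from h import *
T=wristT(); im=arm.grab_frame('wrist'); np.save('T6.npy',T); a=im[:,:,::-1]; cv2.imwrite('pics/w6.png',a)
s=arm.grab_frame('side')[:,:,::-1]; t=arm.grab_frame('top')[:,:,::-1]
cv2.imwrite('pics/side6.png',s);cv2.imwrite('pics/top6.png',t)
P=(.6018,-.1784)
print(proj('wrist',(*P,.101),T),proj('wrist',(*P,.04),T),proj('side',(*P,.101)),proj('side',(*P,.04)))
z=np.vstack([cv2.resize(s[190:290,220:320],(300,300),interpolation=2),cv2.resize(t[190:260,325:395],(300,300),interpolation=2)])
cv2.imwrite('pics/z6.png',np.hstack([cv2.resize(a[130:430,200:450],(500,600),interpolation=2),z]))
E
```

```text
t: 10.82
eef_pos: [0.6243, -0.1763, 0.0686]
ee_rot: [-3.137, -0.001, -1.405]
force: [6.8, 4.2, 2.6]
width: 0.0118
gripper_force: 40.0
t: 11.23
eef_pos: [0.6045, -0.1796, 0.0686]
ee_rot: [-3.137, -0.001, -1.405]
force: [7.4, 2.8, 1.7]
width: 0.0117
gripper_force: 40.0
t: 11.65
eef_pos: [0.6051, -0.1796, 0.0686]
ee_rot: [-3.137, -0.001, -1.405]
force: [8.4, 4.0, 2.0]
width: 0.0115
gripper_force: 40.0
[324.8046048  332.81289117] [324.19367595 277.39300057] [265.83543064 204.48960958] [266.51937952 219.77959453]
```

View pics/z6.png

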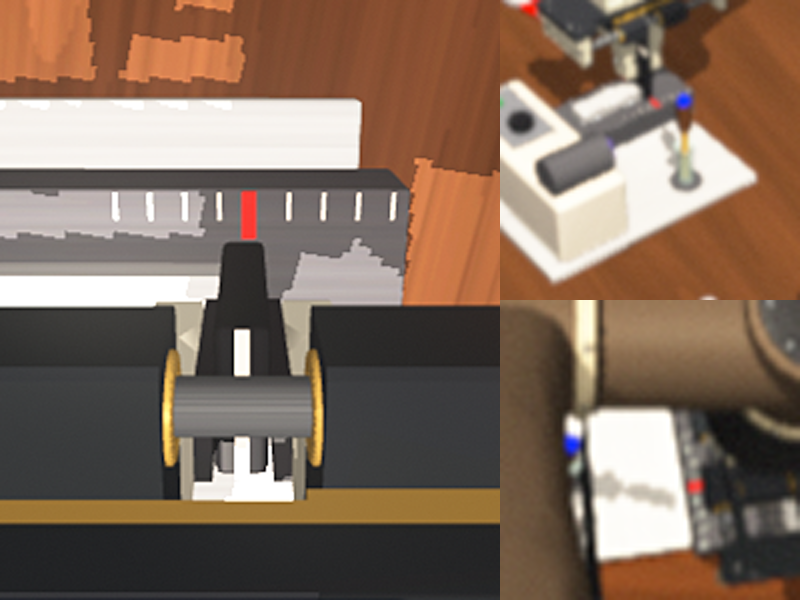

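The tab's base centre is at zoomed x≈244 and the white line at 242, against 249 for the red mark (4 px/mm), so it's about 1.5 mm short. The stick is still upright in the tube. I'll pull a little more and recheck numerically.

```bash
python3 -m crank '[{"dx":-0.0008,"dy":-0.0001,"dz":0,"twist":0,"grip":-1},{"dx":-0.0016,"dy":-0.0003,"dz":0,"twist":0,"grip":-1},{"dx":-0.0016,"dy":-0.0003,"dz":0,"twist":0,"grip":-1},{"dx":-0.0016,"dy":-0.0003,"dz":0,"twist":0,"grip":-1},{"dx":-0.0016,"dy":-0.0003,"dz":0,"twist":0,"grip":-1}]'
python3 - <<'E'
from h import *
for k in (6,7):
    if k==7: cv2.imwrite('pics/w7.png',arm.grab_frame('wrist')[:,:,::-1])
    im=cv2.imread(f'pics/w{k}.png').astype(int); b,g,r=im[...,0],im[...,1],im[...,2]
    m=((r>g+80)&(r>b+80))[224:250,310:340]; print('mark',np.nonzero(m)[1].mean()+310)
    for y in (252,256,260): 
        q=np.nonzero(im[y,300:345].sum(1)<40*3)[0]+300; print('tab',y,q.min(),q.max(),(q.min()+q.max())/2)
    for y in (300,310): q=np.nonzero(im[y,310:335].sum(1)>450)[0]+310; print('line',y,q.mean())
E
```

```text
t: 12.22
eef_pos: [0.6036, -0.1798, 0.0685]
ee_rot: [-3.136, -0.001, -1.405]
force: [7.8, 3.6, 1.4]
width: 0.0119
gripper_force: 40.0
mark 324.01724137931035
tab 252 314 329 321.5Traceback (most recent call last):
  File "<stdin>", line 7, in <module>
    return umr_minimum(a, axis, None, out, keepdims, initial, where)
ValueError: zero-size array to reduction operation minimum which has no identity
```

```bash
python3 - <<'E'
from h import *
cv2.imwrite('pics/w7.png',arm.grab_frame('wrist')[:,:,::-1])
for k in (6,7):
    im=cv2.imread(f'pics/w{k}.png').astype(int); b,g,r=im[...,0],im[...,1],im[...,2]
    m=((r>g+80)&(r>b+80))[224:250,310:340]; print('mark',np.nonzero(m)[1].mean()+310)
    for y in (252,254,305):
        print(y,(im[y,306:340].sum(1)//3).tolist())
s=arm.get_state(); print(s['eef_pos'],s['force'],s['t'])
E
```

```text
mark 324.01724137931035
252 [113, 113, 113, 113, 115, 102, 67, 42, 39, 40, 40, 40, 40, 39, 40, 39, 38, 38, 40, 37, 38, 37, 38, 39, 40, 92, 119, 112, 112, 112, 111, 110, 110, 112]
254 [114, 114, 113, 115, 110, 73, 39, 44, 45, 46, 46, 43, 44, 44, 44, 44, 44, 43, 43, 44, 42, 43, 42, 42, 39, 55, 99, 116, 113, 113, 111, 111, 112, 111]
305 [43, 42, 46, 46, 49, 50, 51, 50, 50, 43, 18, 245, 255, 251, 249, 249, 251, 255, 237, 59, 39, 48, 50, 50, 49, 49, 47, 47, 41, 39, 42, 41, 41, 42]
mark 321.48223350253807
252 [115, 115, 114, 116, 118, 104, 67, 44, 41, 42, 42, 42, 41, 41, 42, 41, 41, 40, 39, 40, 40, 38, 38, 39, 41, 92, 118, 114, 112, 112, 113, 112, 112, 114]
254 [115, 115, 115, 117, 111, 74, 42, 46, 48, 48, 46, 46, 46, 46, 45, 44, 44, 45, 43, 45, 43, 43, 44, 43, 39, 57, 100, 117, 113, 112, 114, 111, 112, 112]
305 [43, 42, 46, 47, 49, 50, 52, 50, 52, 45, 19, 245, 255, 251, 249, 249, 251, 255, 237, 59, 39, 48, 50, 50, 49, 49, 48, 46, 42, 40, 41, 41, 42, 40]
[ 0.60358518 -0.17981161  0.06855656] [7.79885889 3.67509973 1.99555974] 12.2667
```

```bash
python3 -c "
from station import arm
print(arm.job_done())"
```

```text
the job is handed in; nothing more can be done
None
```

The job is handed in: the blue-stone stick is seated on the tube floor and released, and the gripper is still holding the shutter tab with its white line within about 0.5 mm of the red mark (wrist camera).

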